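Index the sample carousel to its arrow

TASK

Turn the sample carousel, by pushing one of its vanes round gently, until the wide jar on it stands in line with the arrow on the carousel's foot. Do not fling it round; leave it at rest there.

Things in the scene. Friction and masses are not known exactly. Their poses are not given: they have to be found in the camera images.
- carousel_base: Carousel's fixed foot: grey round plinth, 160 mm across, 30 mm high, in the left or right half of the bench (low white tray in the other). Origin: on the turning axis at bench height, z up. Its +x points outward along the index arrow: a black strip 60 mm wide reaching 190 mm from the axis, with a metal arrow pointing inward, head ending 112 mm from the axis; at most 14 mm high.
- turntable (a joint): Disc angle, rad, anticlockwise from above; 0 = wide jar in line with the arrow; starts at 0.7 to 1.9 (short way: clockwise). Light drag, under 1 N at a vane; no stop or detent; stops soon after a push. Four flat radial metal vanes stand out from the rim at 45, 135, 225, 315 degrees from the jar: 8 mm thick, 95 to 150 mm from the axis, 30 to 60 mm above the bench. Push them with closed fingers.
- wide_jar (a point): Centre of the underside of the wide white jar (48 mm across, 42 mm high) clipped on the disc 62 mm from the axis; turns with it. The disc is grey, 190 mm across, its top 46 mm above the bench; three slim vials (20 mm across) are clipped on it 90 degrees apart, all tops 88 mm above the bench; steel knob in the centre. A loose jar of the same shape in the tray is not meant.
- mark_spot (a point): Fixed spot where the wide jar's centre has to be: 62 mm from the turning axis in line with the arrow, 46 mm above the bench.

How it is judged:
At the end, for the whole second after the job is handed in: The wide jar's centre is within 14 mm (about 13 degrees of turn) of the spot in line with the arrow, and the disc is at rest (horizontal distance between wide_jar and mark_spot below 0.014 m and velocity of joint turntable between -0.05 and 0.05 rad/s); the robot touches nothing.
It fails at once if the disc is flung round (faster than 4 rad/s) (velocity of joint turntable above 4 rad/s or velocity of joint turntable below -4 rad/s).
It also fails if it takes over 32 s, if anything falls off the work surface, if the arm or the gripper's body presses on something with over 40 N, if the wrist force passes 120 N, or if a joint passes its speed limit or range.

ROBOT

A 6-joint arm with a two-finger parallel gripper is mounted at the origin on the work surface. World frame = base frame: x ahead of the robot, y to its left, z up, the work surface at z = 0. Lengths are in m, angles in rad, forces in N, time in s.
With the tool pointing down it reaches from about 0.275 to 0.875 m from the base axis. Payload 12.5 kg.
Tool frame: the origin (TCP) lies between the finger pads; the fingertips stand 17 mm ahead of it and the grasp point (between the pads) lies 2 mm behind it; z points along the fingers, x is the direction in which the jaws open and shut, and the axes are right-handed (so a half turn about z gives the same grasp; the last joint's range is limited). The gripper opens to 85 mm and grips with 20 to 120 N. Pads are 22 mm wide; open, the fingers measure 114 mm over their backs; the gripper's body (76 mm by 85 mm) begins 54 mm behind the grasp point. The pads swing forward as they close: fully open they stand 13 mm farther back than shut.
Start: joints at [1.193, 0.351, 1.652, -0, 1.139, -0.085], TCP at [0.159, 0.527, 0.248] pointing down, gripper open.
Joint ranges: [-2.75, 2.75], [-0.79, 2.1], [0.01, 2.65], [-1.57, 4.71], [0.07, 3.14], [-2.87, 2.87]. Speed limits (rad/s): [2.22, 2.22, 2.79, 3.14, 3.14, 3.14].

INTERFACE

Orientations are given as a unit quaternion [w, x, y, z].
In Python, from bench import ctrl gives the robot as it stands.
- The arm moves only by the tool play_rows, never from a script. Its argument "commands" is a list of rows, each a list of 7 numbers: the shift along the tool's x, y, z in units of 50 mm (1.0 is 50 mm), then the turn, a rotation vector about the tool's x, y, z in units of 10 degrees (1.0 is 10 degrees), then the closure, from 0 (fully open) to 1 (shut). In form: [[tx, ty, tz, wx, wy, wz, claw], ...]. A call has 1 to 8 rows; each row is the pose to reach, as a shift and turn from the pose commanded when the call began, along the tool's axes at that moment; what a row does not reach only later rows make up. A row lasts 1/8 s, in which the tool goes at most 62.5 mm and 10.7 degrees, less where a joint would pass 70% of its speed; a pose out of reach is approached as far as the arm can. A call with a gripper value outside its range is refused whole. The fingers move at their own pace and stop on an object; "newtons" is the grip in N (left out, the last holds). Time passes only in rows, so rows that repeat a pose let the fingers close. It gives the time, the measured TCP pose, the force and the opening at its end, in the units of the state.
- ctrl.get_obs(): the state, without advancing time (a new reading comes with each control period).
- ctrl.capture(name): name is "scene" or "top" or "wrist"; returns a dict with "pixels" (420x560x3 uint8, red, green, blue), "fx", "fy", "cx", "cy" (pixels), "eye" and "attitude" of the camera in the world. Camera axes: x right, y up, looking along -z (the intrinsics and any distortion apply to the point x, -y, -z); pixel columns grow to the right and rows downward; lengths in m; the calibration is good to about 2 mm. A picture is of the moment at which its call begins. There is no depth.
- ctrl.sign_off(): hands the job in, once; it reports no verdict.
Trained networks look in the newest picture that a camera, given by its name, has taken for a name from the list of things; names that differ only in an ending like _2 or _b are one class to them, and where a whole thing is asked for, a point or a joint stands for the part that bears it (a point fixed in the world has none). Each returns a list of dicts, best first, with "confidence" (0 to 1); they miss things now and then, are a little off and sometimes report something else, mostly with a low value. They report only what shows in the picture. A call takes as long as a camera call.
- ctrl.find_in(camera, thing): "centre" ([column, row] in pixels, amid what is visible of it).
- ctrl.tip_of(camera, thing): "centre" ([column, row] in pixels: a listed point, or the origin of a listed thing).
The state is a dict: "clock": time; "joint_positions": joint angles; "qd": joint speeds; "effort": joint torques, N m; "tool_pos": TCP position; "ee_rot": TCP orientation; "force": force on the tool from outside, world axes, zero at the start; "torque": the same for the moment, N m; "width": finger opening in m.
Only numpy, scipy, OpenCV 4.12 (cv2) and the standard library are available. Lean on these libraries where they do the work, as an engineer would, in place of code of your own. Each camera call takes 0.05 s, during which the arm holds its last target. There are 200 camera calls.

## Working session

There is one attempt and no reset: what is moved stays moved. The work goes in short steps, Python scripts to look and compute and a tool call to move; the robot and the scene stay as the last step left them, time stands still between calls to the robot, and variables do not carry over. Pictures are saved under pics/ and viewed, about 8 in all and at most 12, crops included, and the job is handed in when it is done.

Besides the shell and the picture viewer there is one more tool, called after "Call:" as name([rows], argument=value, ...), one row to a line, values as JSON. play_rows: Moves the arm, as the interface text tells. Its arguments: {"type":"object","properties":{"commands":{"type":"array"},"newtons":{"type":"number"}},"required":["commands"]}

```bash
mkdir -p pics; cat > h.py <<'E'
import numpy as np, cv2
from bench import ctrl
from scipy.spatial.transform import Rotation as R
def rot(a):
    a=np.array(a,float)
    return a if a.shape==(3,3) else R.from_quat(np.r_[a[1:],a[0]]).as_matrix()
def cap(n,f=None):
    c=ctrl.capture(n)
    if f: cv2.imwrite('pics/'+f,cv2.cvtColor(np.asarray(c['pixels']),cv2.COLOR_RGB2BGR))
    return c
def ray(c,p,z):
    d=rot(c['attitude'])@np.array([(p[0]-c['cx'])/c['fx'],-(p[1]-c['cy'])/c['fy'],-1]); e=np.array(c['eye'])
    return e+d*(z-e[2])/d[2]
def proj(c,X):
    q=rot(c['attitude']).T@(np.array(X)-c['eye']); return [c['cx']-c['fx']*q[0]/q[2],c['cy']+c['fy']*q[1]/q[2]]
E
python3 - <<'E'
from h import *
print(ctrl.get_obs())
for n in ['top','scene']:
    c=cap(n,n+'1.png'); print(n,{k:v for k,v in c.items() if k!='pixels'})
    for t,z in [('carousel_base',0),('wide_jar',.046),('mark_spot',.046)]:
        for d in ctrl.tip_of(n,t)[:3]: print(t,d,ray(c,d['centre'],z).round(3))
E
```

```text
{'clock': 0.0, 'joint_positions': array([ 1.19342936e+00,  3.51256330e-01,  1.65240580e+00, -1.64095897e-05,
        1.13910844e+00, -8.45685011e-02]), 'qd': array([-0.00030758,  0.00043189,  0.00021436,  0.00063814, -0.00146325,
       -0.00011455]), 'effort': array([ 1.01123394e-03, -5.06127834e+01, -2.91391522e+01,  5.13467694e-05,
        4.46282953e-03, -4.40223175e-05]), 'tool_pos': array([0.15859768, 0.52631869, 0.24775436]), 'ee_rot': array([ 3.16396786e-04,  8.02691001e-01,  5.96394844e-01, -4.96810856e-04]), 'force': array([0.49580932, 0.1191112 , 0.0598607 ]), 'torque': array([0.03529607, 0.00818733, 0.02511517]), 'width': 0.08569335754106992}
top {'fx': 385.6711143400534, 'fy': 385.6711143400534, 'cx': 279.18281006819717, 'cy': 207.36062481628036, 'eye': array([ 0.50633767, -0.01402306,  0.68904968]), 'attitude': array([-0.6976628 , -0.07272951,  0.05469206,  0.71062354])}
carousel_base {'centre': [376.3, 228.8], 'confidence': 0.67} [ 0.59 -0.17  0.  ]
wide_jar {'centre': [346.9, 217.0], 'confidence': 0.88} [ 0.605 -0.112  0.046]
mark_spot {'centre': [370.0, 186.0], 'confidence': 0.88} [ 0.658 -0.154  0.046]
scene {'fx': 524.8442851334137, 'fy': 524.8442851334137, 'cx': 274.4752647876887, 'cy': 200.3888078635984, 'eye': array([1.16386735, 0.27878299, 0.71332393]), 'attitude': array([0.47585056, 0.19252712, 0.32271028, 0.79520917])}
carousel_base {'centre': [212.4, 188.4], 'confidence': 0.81} [ 0.582 -0.171  0.   ]
wide_jar {'centre': [232.6, 187.2], 'confidence': 0.8} [ 0.6   -0.111  0.046]
mark_spot {'centre': [200.6, 195.5], 'confidence': 0.77} [ 0.645 -0.15   0.046]
```

View pics/top1.png

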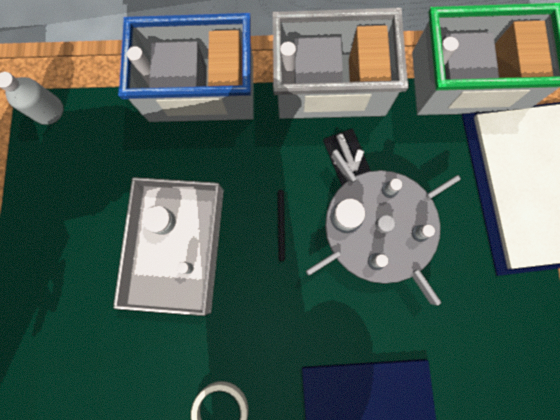

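View pics/scene1.png

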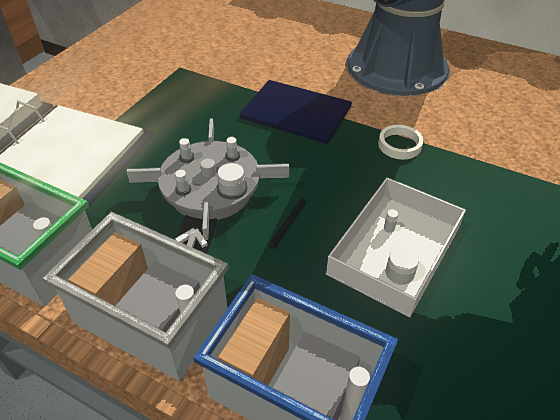

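Top view: carousel on the right, disc centre near (383,226). The wide jar is at (349,214), the arrow at (347,155) and vane tips at (310,272), (458,179), (437,302), with a fourth over the arrow near (336,155). The scene view agrees. The vane at lower left in the top view (robot side, towards the tray) is free to be pushed clockwise.

```bash
python3 - <<'E'
from h import *
c=cap('top'); A=np.array([.586,-.1705])
def pol(p,z):
    X=ray(c,p,z)[:2]; v=X-A; return X.round(3), round(np.hypot(*v),3), round(np.degrees(np.arctan2(v[1],v[0])),1)
for n,p,z in [('disc',(383,226),.046),('jartop',(349,214),.088),('knob',(386,224),.07),('v1',(309,272),.055),('v2',(459,179),.055),('v3',(437,302),.055),('arrow',(340,135),.01),('arrowtip',(352,172),.012),('pen',(281,190),0),('pen',(281,260),0)]: print(n,pol(p,z))
im=cv2.cvtColor(c['pixels'],cv2.COLOR_RGB2BGR)[110:320,230:480]
cv2.imwrite('pics/crop.png',cv2.resize(im,None,fx=3,fy=2.8571,interpolation=cv2.INTER_CUBIC))
o=ctrl.get_obs(); M=rot(o['ee_rot'])
for P in ([.49,-.06,.248],[.49,-.06,.052]): print((M.T@(np.array(P)-o['tool_pos'])/.05).round(2))
print(M.round(3))
E
```

```text
disc (array([ 0.589, -0.171]), np.float64(0.003), np.float64(-15.5))
jartop (array([ 0.603, -0.109]), np.float64(0.064), np.float64(74.3))
knob (array([ 0.589, -0.17 ]), np.float64(0.003), np.float64(3.2))
v1 (array([ 0.515, -0.045]), np.float64(0.144), np.float64(119.6))
v2 (array([ 0.664, -0.3  ]), np.float64(0.151), np.float64(-59.0))
v3 (array([ 0.465, -0.246]), np.float64(0.143), np.float64(-148.0))
arrow (array([ 0.764, -0.112]), np.float64(0.187), np.float64(18.2))
arrowtip (array([ 0.692, -0.13 ]), np.float64(0.114), np.float64(20.8))
pen (array([ 0.664, -0.001]), np.float64(0.187), np.float64(65.1))
pen (array([0.537, 0.001]), np.float64(0.178), np.float64(105.8))
[-9.32  9.73  0.01]
[-9.32  9.73  3.93]
[[ 0.289  0.957 -0.   ]
 [ 0.957 -0.289 -0.   ]
 [-0.    -0.    -1.   ]]
```

View pics/crop.png

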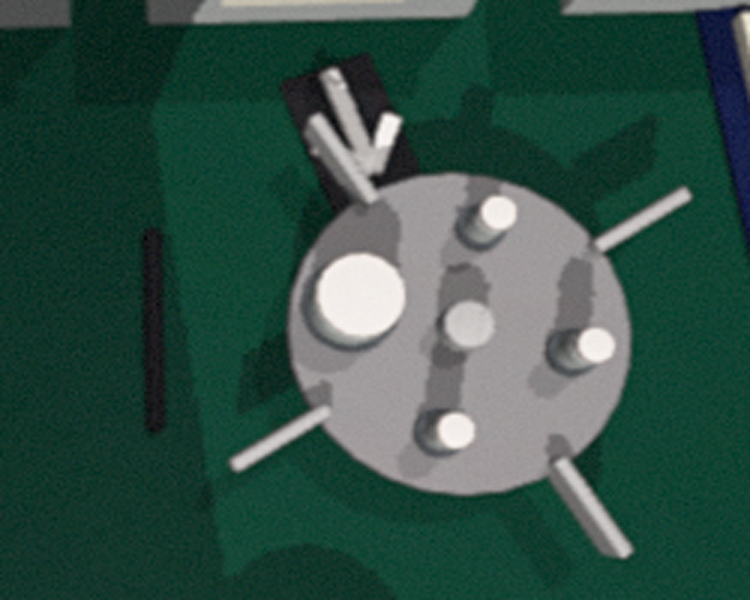

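The crop shows the disc centre at crop (462,330), the jar at (360,297), and the arrow line from (332,75) to (373,165). The pushing vane runs from (325,410) to (235,465). World values: axis about (0.588, -0.171), arrow direction 18°, jar 75°, vane 120°. The turn needed is about 57° clockwise.

Call:
play_rows([
  [-1,1,0,0,0,0,1],
  [-2,2,0,0,0,0,1],
  [-3,3,0,0,0,0,1],
  [-4,4,0,0,0,0,1],
  [-4.8,4.8,0,0,0,0,1],
  [-4.8,4.8,0,0,0,0,1],
  [-4.8,4.8,0,0,0,0,1],
])

```text
clock: 1.32
tool_pos: [0.3199, 0.2264, 0.2485]
ee_rot: [0.0, 0.804, 0.595, 0.0]
force: [-0.2, 1.0, -0.2]
width: -0.0002
```

Call:
play_rows([
  [-1,1,0,0,0,0,1],
  [-2,2,0,0,0,0,1],
  [-3,3,0,0,0,0,1],
  [-4,4,0,0,0,0,1],
  [-4.75,4.8,0,0,0,0,1],
  [-4.75,4.8,0,0,0,0,1],
  [-4.75,4.8,0,0,0,0,1],
])

```text
clock: 2.2
tool_pos: [0.481, -0.0694, 0.2479]
ee_rot: [-0.0, 0.803, 0.596, -0.0]
force: [-0.0, 0.6, 0.1]
width: -0.0
```

Call:
play_rows([
  [0,0,1,0,0,0,1],
  [0,0,2,0,0,0,1],
  [0,0,3,0,0,0,1],
  [0,0,3.5,0,0,0,1],
  [0,0,3.9,0,0,0,1],
  [0,0,3.9,0,0,0,1],
])

```text
clock: 2.95
tool_pos: [0.4795, -0.0674, 0.0525]
ee_rot: [-0.001, 0.802, 0.597, -0.001]
force: [0.7, 0.3, 0.2]
width: 0.0003
```

```bash
python3 - <<'E'
from h import *
c=cap('top','top2.png')
im=cv2.imread('pics/top2.png')[110:320,230:480]
cv2.imwrite('pics/crop2.png',cv2.resize(im,None,fx=3,fy=2.8571,interpolation=cv2.INTER_CUBIC))
o=ctrl.get_obs(); M=rot(o['ee_rot']); print(o['tool_pos'],o['clock'])
for a in (136,130,125,120,115,110,105,100,95,90,85,80,75,71):
    t=np.radians(a); P=[.588+.128*np.cos(t),-.171+.128*np.sin(t),o['tool_pos'][2]]
    print(a,(M.T@(np.array(P)-o['tool_pos'])/.05).round(2)[:2])
E
```

```text
[ 0.48017654 -0.06782637  0.05343134] 3.0
136 [-0.18  0.38]
130 [0.05 0.52]
125 [0.23 0.65]
120 [0.4 0.8]
115 [0.55 0.96]
110 [0.7  1.13]
105 [0.82 1.31]
100 [0.93 1.51]
95 [1.02 1.71]
90 [1.1  1.92]
85 [1.15 2.14]
80 [1.19 2.36]
75 [1.2  2.58]
71 [1.2  2.76]
```

View pics/crop2.png

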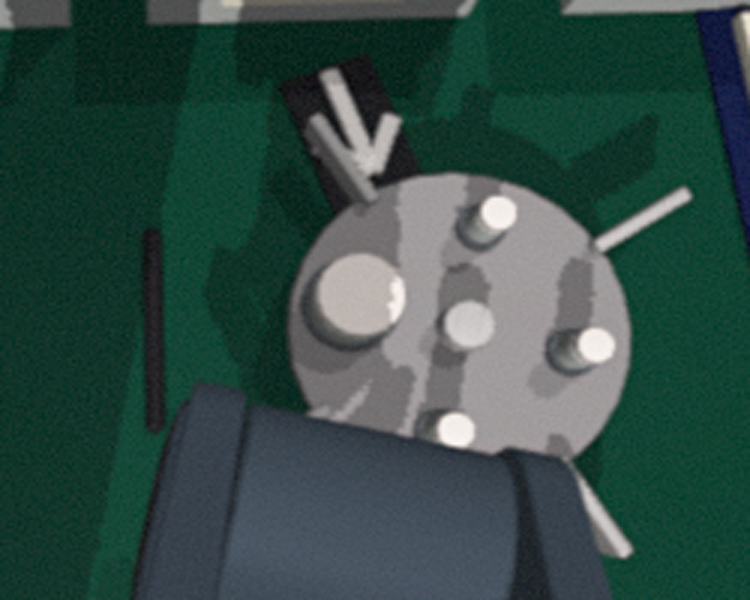

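The carousel has not moved and the arm covers the vane, as intended. Now the gentle push.

Call:
play_rows([
  [-0.1,0.35,0,0,0,0,1],
  [0.05,0.52,0,0,0,0,1],
  [0.23,0.65,0,0,0,0,1],
  [0.4,0.8,0,0,0,0,1],
  [0.55,0.96,0,0,0,0,1],
  [0.7,1.13,0,0,0,0,1],
  [0.82,1.31,0,0,0,0,1],
  [0.93,1.51,0,0,0,0,1],
])

```text
clock: 4.0
tool_pos: [0.5668, -0.0462, 0.0532]
ee_rot: [-0.0, 0.803, 0.596, -0.0]
force: [-0.9, -0.7, 0.0]
width: -0.0002
```

Call:
play_rows([
  [0.05,0.1,0,0,0,0,1],
  [0.09,0.2,0,0,0,0,1],
  [0.15,0.35,0,0,0,0,1],
  [0.19,0.5,0,0,0,0,1],
  [0.22,0.63,0,0,0,0,1],
  [0.22,0.63,0,0,0,0,1],
  [0.22,0.63,0,0,0,0,1],
  [0.22,0.63,0,0,0,0,1],
])

```text
clock: 5.0
tool_pos: [0.5994, -0.0449, 0.0533]
ee_rot: [-0.0, 0.803, 0.596, -0.0]
force: [0.1, -0.4, -0.7]
width: 0.0001
```

```bash
python3 - <<'E'
from h import *
A=np.array([.588,-.171])
for n in ['top','scene']:
    c=cap(n,n+'3.png')
    for d in ctrl.tip_of(n,'wide_jar')[:2]:
        X=ray(c,d['centre'],.046)[:2]-A; print(n,d,np.hypot(*X),np.degrees(np.arctan2(X[1],X[0])))
im=cv2.imread('pics/top3.png')[110:320,230:480]
cv2.imwrite('pics/crop3.png',cv2.resize(im,None,fx=3,fy=2.8571,interpolation=cv2.INTER_CUBIC))
o=ctrl.get_obs(); v=o['tool_pos'][:2]-A; print(o['tool_pos'],np.hypot(*v),np.degrees(np.arctan2(v[1],v[0])))
E
```

```text
scene {'centre': [205.6, 197.3], 'confidence': 0.91} 0.06464952232716986 28.693701562913557
[ 0.59947631 -0.04496348  0.05334771] 0.12655792737319563 84.79725633146688
```

View pics/crop3.png

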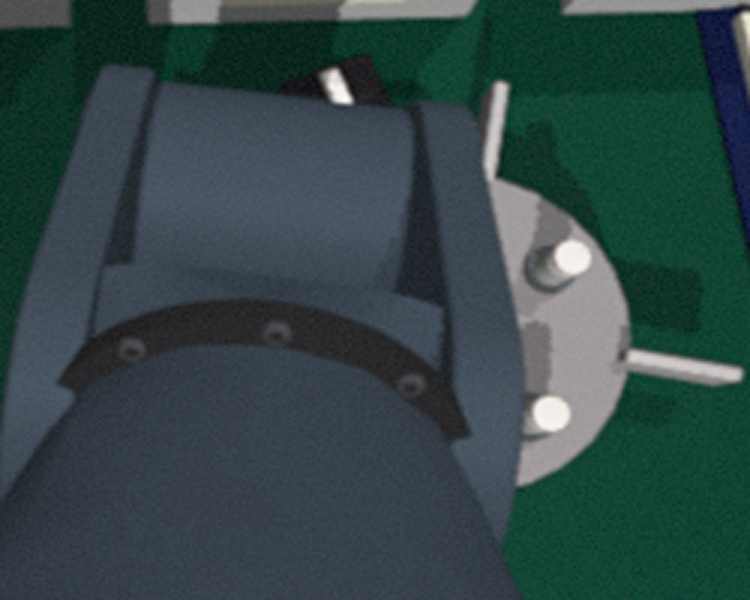

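The disc has turned about 46°, with the jar now near 29°. One vane lies at crop (498,85) to (490,175), which agrees. About 10° remains, so I push slowly on.

Call:
play_rows([
  [0.01,0.08,0,0,0,0,1],
  [0.02,0.16,0,0,0,0,1],
  [0.03,0.24,0,0,0,0,1],
  [0.04,0.3,0,0,0,0,1],
  [0.05,0.36,0,0,0,0,1],
  [0.05,0.4,0,0,0,0,1],
  [0.05,0.4,0,0,0,0,1],
  [0.05,0.4,0,0,0,0,1],
])

```text
clock: 6.2
tool_pos: [0.6194, -0.0483, 0.0534]
ee_rot: [0.0, 0.803, 0.596, 0.0]
force: [-0.2, 0.1, -0.1]
width: -0.0002
```

Call:
play_rows([
  [0.1,-0.3,0,0,0,0,1],
  [0.1,-0.6,0,0,0,0,1],
  [0.1,-0.6,-1,0,0,0,1],
  [0.1,-0.6,-2,0,0,0,1],
  [0.6,-1.5,-2.5,0,0,0,1],
  [1.5,-2.5,-2.5,0,0,0,1],
  [2.5,-3.5,-2.5,0,0,0,1],
  [2.5,-3.5,-2.5,0,0,0,1],
])

```text
clock: 7.2
tool_pos: [0.4863, 0.1241, 0.1786]
ee_rot: [-0.0, 0.802, 0.598, 0.0]
force: [-0.2, -0.2, -0.2]
width: 0.0003
```

```bash
python3 - <<'E'
from h import *
A=np.array([.588,-.171])
for n in ['top','scene']:
    c=cap(n,n+'4.png')
    for t in ('wide_jar','mark_spot'):
      for d in ctrl.tip_of(n,t)[:1]:
        X=ray(c,d['centre'],.046)[:2]-A; print(n,t,d,X+A,np.hypot(*X),np.degrees(np.arctan2(X[1],X[0])))
im=cv2.imread('pics/top4.png')[110:320,230:480]
cv2.imwrite('pics/crop4.png',cv2.resize(im,None,fx=3,fy=2.8571,interpolation=cv2.INTER_CUBIC))
o=ctrl.get_obs(); print(o['tool_pos'],o['clock'])
E
```

```text
top wide_jar {'centre': [365.0, 190.1], 'confidence': 0.6} [ 0.65058288 -0.14478599] 0.06785124182673899 22.727280826772933
top mark_spot {'centre': [367.4, 191.9], 'confidence': 0.89} [ 0.64736562 -0.14866063] 0.06342967522639577 20.62139236534473
scene wide_jar {'centre': [204.5, 195.7], 'confidence': 0.82} [ 0.64228015 -0.14391298] 0.060663340219852466 26.520230055776285
scene mark_spot {'centre': [198.3, 197.7], 'confidence': 0.83} [ 0.65168763 -0.1508702 ] 0.06679313942279962 17.54022117791475
[0.48861584 0.12078535 0.17821538] 7.5
```

View pics/crop4.png

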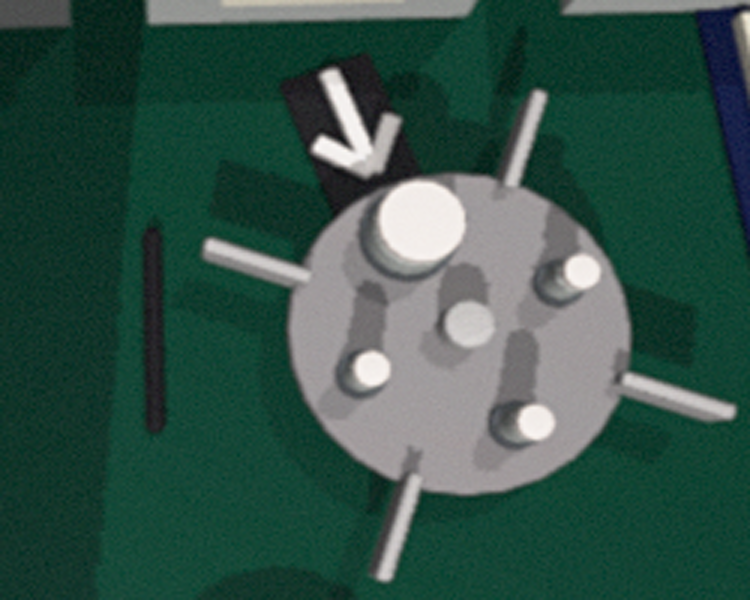

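The arm is clear. In the crop the jar top is at (421,222), the vane tips at (207,248), (733,411), (541,93) and (383,577), and the arrow from (332,75) to (373,168). The jar looks close to aligned, so I check the residual angle from these points.

```bash
python3 - <<'E'
from h import *
c=cap('top')
f=lambda x,y,z: ray(c,(230+x/3,110+y/2.8571),z)[:2]
ang=lambda v: round(np.degrees(np.arctan2(v[1],v[0])),1)
a,b,p,q=f(207,248,.055),f(733,411,.055),f(541,93,.055),f(383,577,.055)
A=(a+b+p+q)/4; print('axis',A,'jar from vanes',ang(a-b)-45,ang(p-q)+45,'jar',ang(f(421,222,.088)-A), np.hypot(*(f(421,222,.088)-A)))
print('arrow',ang(f(331,73,.014)-A),ang(f(374,172,.014)-A),'strip end',ang(f(328,67,.005)-A), 'shaft', ang(f(331,73,.014)-f(374,172,.014)))
E
```

```text
axis [ 0.58999842 -0.17241965] jar from vanes 25.299999999999997 24.5 jar 26.6 0.061398556086030884
arrow 19.4 19.7 strip end 18.8 shaft 19.0
```

The residual is about 6° (roughly 6–7 mm), well inside the 14 mm tolerance with about 2° of measuring error. I confirm it is at rest and hand in.

```bash
python3 - <<'E'
from h import *
im=cv2.cvtColor(cap('top')['pixels'],cv2.COLOR_RGB2GRAY)[110:320,290:480].astype(np.float32)
o4=cv2.imread('pics/top4.png',0)[110:320,290:480].astype(np.float32)
print('mean diff',np.abs(cv2.GaussianBlur(im-o4,(5,5),0)).mean(),np.abs(cv2.GaussianBlur(im-o4,(5,5),0)).max(), ctrl.get_obs()['force'],ctrl.get_obs()['clock'])
print(ctrl.sign_off())
E
```

```text
mean diff 0.78984404 4.6640625 [0.33496903 0.01407866 0.54906157] 7.6
the job is handed in; nothing more can be done
None
```

I turned the carousel about 50° clockwise by pushing the free vane slowly with closed fingers. Then I backed the arm clear and handed the job in at 7.6 s.

- **Alignment:** from the vanes and jar in the last top image, the jar stands at about 25–26° and the arrow at about 19°. That leaves roughly 6° (6–7 mm) anticlockwise, inside the 14 mm tolerance.
- **Disagreement:** the point-finding networks differed on the remaining offset. The top camera gave about 2° and the scene camera about 9° (roughly 10 mm), and both are still within tolerance. I accepted this and did not nudge it further.
- **At rest and clear:** two top pictures taken a moment apart differed only by noise, so the disc was at rest. The arm was well clear, with no contact force beyond sensor noise.

Forces read at the end of each move stayed around 1 N. I did not measure the disc's speed directly, but the fingers pushed at about 0.7 rad/s at most, against the 4 rad/s limit.

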